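Lock the head of the rotary fly-tying vise

ROBOT

A 6-joint arm with a two-finger parallel gripper is mounted at the origin on the work surface. World frame = base frame: x ahead of the robot, y to its left, z up, the work surface at z = 0. Lengths are in mm, angles in rad, forces in N, time in s.
With the tool pointing down it reaches from about 350 to 875 mm from the base axis. Payload 4.2 kg.
Tool frame: the origin (TCP) lies on the centre line of the jaws, within the pads' length; the fingertips stand 22 mm ahead of it and the grasp point (between the pads) lies 3 mm ahead of it (arm.nose_length is the distance from the TCP to the fingertips, in mm); z points along the fingers, x is the direction in which the jaws open and shut, and the axes are right-handed (so a half turn about z gives the same grasp; the last joint's range is limited). The gripper opens to 85 mm and grips with 20 to 120 N. Pads are 22 mm wide; open, the fingers measure 114 mm over their backs; the gripper's body (76 mm by 85 mm) begins 54 mm behind the grasp point. The pads swing forward as they close: fully open they stand 13 mm farther back than shut.
Start: joints at [-0.877, 0.385, 0.008, 0, -1.194, -0.259], TCP at [263.28, -566.818, 253.312] pointing down, gripper open.
Joint ranges: [-3.14, 3.14], [-1.21, 2.06], [-1.07, 1.41], [-3.16, 2.05], [-2.99, -0.16], [-3.1, 3.1]. Speed limits (rad/s): [2.79, 2.79, 3.14, 3.14, 3.14, 3.14].

INTERFACE

Orientations are given as a unit quaternion [x, y, z, w].
In Python, from bench import telemetry, get_image, workorder, nets, arm gives the robot as it stands.
- The arm moves only by the tool apply_moves, never from a script. Its argument "steps" is a list of rows, each an object with "hand": the opening, from 0 (shut) to 1 (fully open); "xyz": the shift along the tool's x, y, z in cm, a list of three; "delta_rot": the turn, a rotation vector about the tool's x, y, z in rad, a list of three. In form: [{"hand": hand, "xyz": [x, y, z], "delta_rot": [wx, wy, wz]}, ...]. A call has 1 to 12 rows; each row is the pose to reach, as a shift and turn from the pose commanded when the call began, along the tool's axes at that moment; what a row does not reach only later rows make up. A row lasts 1/12 s, in which the tool goes at most 41.7 mm and 7.16 degrees, less where a joint would pass 70% of its speed; a pose out of reach is approached as far as the arm can. A call with a gripper value outside its range is refused whole. The fingers move at their own pace and stop on an object; the grip force is fixed at half the most. Time passes only in rows, so rows that repeat a pose let the fingers close. It gives the time, the measured TCP pose, the force and the opening at its end, in the units of the state.
- telemetry.read_state(): the state, without advancing time (a new reading comes with each control period).
- get_image(name): name is "scene" or "side" or "wrist"; returns a dict with "frame" (480x640x3 uint8, blue, green, red), "fx", "fy", "cx", "cy" (pixels), "distortion" ([k1, k2, p1, p2, k3] as OpenCV has them; the pictures are not rectified), "origin" and "orientation" of the camera in the world. Camera axes: x right, y down, z forward; pixel columns grow to the right and rows downward; lengths in mm; the calibration is good to about 2 mm. A picture is of the moment at which its call begins. There is no depth.
- workorder.job_done(): hands the job in, once; it reports no verdict.
Trained networks look in a picture, given as the dict that the camera call returned (one of the last four; its "shot" number tells which), for a name from the list of things; names that differ only in an ending like _2 or _b are one class to them, and where a whole thing is asked for, a point or a joint stands for the part that bears it (a point fixed in the world has none). Each returns a list of dicts, best first, with "confidence" (0 to 1); they miss things now and then, are a little off and sometimes report something else, mostly with a low value. They report only what shows in the picture. A call takes as long as a camera call.
- nets.recognise(picture, label): "xyz" ([x, y, z] in mm, in world coordinates, good to about 4 mm: the middle of the surface that is visible of it).
- nets.outline_of(picture, label): "pixels" (480x640 bool, what is visible of it).
- nets.pinpoint(picture, label): "xyz" ([x, y, z] in mm, in world coordinates, good to about 4 mm: a listed point, or the origin of a listed thing).
The state is a dict: "clock": time; "joints": joint angles; "joint_vel": joint speeds; "joint_efforts": joint torques, N m; "position": TCP position; "ee_rot": TCP orientation; "contact_force": force on the tool from outside, world axes, zero at the start; "wrist_torque": the same for the moment, N m; "gripper_width": finger opening in mm.
Only numpy, scipy, OpenCV 4.12 (cv2) and the standard library are available. Lean on these libraries where they do the work, as an engineer would, in place of code of your own. Each camera call takes 0.05 s, during which the arm holds its last target.

TASK

Lock the rotary fly-tying vise for tying: push its crank round until the slot in the index disc lines up with the lock bar, then push the lock bar by its end knob through the slot until it is fully home. Push with the fingertips or the outside of the fingers only: do not grip the crank or the bar, and do not lift, tip or shove the vise or disturb the spools and the bottle beside it.

Things in the scene. Friction and masses are not known exactly. Their poses are not given: they have to be found in the camera images.
- vise: Free-standing rotary fly-tying vise, about 3.4 kg. Pedestal plate 160 x 130 mm (x, y), 20 mm high; a 13 mm stem carries a bearing housing 28 mm across, x = -32 to 32 mm. Origin: centre of the underside, on the table; z up; x along the vise's shaft, whose axis is at z = 155 mm: jaws at the -x end (tip x = -197 mm, towards the robot), disc and crank at the +x end.
- base_corner (a point): Bottom corner of the vise's pedestal at x = -80, y = -65 mm in the vise's frame. The vise must stay where it stands.
- vise_head (a joint): Angle of the turning head (jaws, 12 mm shaft, disc and crank in one) about the vise's +x, rad. 0: the slot is straight up, in line with the lock bar. Starts at -1.55 to -0.45; turn it in the positive sense, which takes the crank over the top towards the vise's -y side. Drag 0.035 N m (about 1 N at the crank knob); it stays where it is left. Range -2.6 to 2.6.
- slot (a point): Middle of the slot in the index disc, 30 mm from the shaft axis. The disc is bare aluminium, 80 mm across, 8 mm thick (x = 38 to 46 mm in the vise's frame). The slot is 12 mm wide and runs from 18 mm off the shaft axis out through the rim.
- crank_knob (a point): Centre of the black crank knob: a cylinder 16 mm across, 34 mm long, along the vise's x (x = 72 to 106 mm), 50 mm off the shaft axis, spinning freely on a steel arm 11 mm wide (x = 62 to 69 mm). The crank's angle from straight up, counted towards the vise's -y, is 0.70 + vise_head rad: it stays above the shaft, for a down-pointing finger to push sideways.
- lock_bar (a joint): How far the lock bar is pushed along the vise's +x, m: 0 fully back, 0.030 fully home (knob against the rear guide eye). Starts at 0 to 0.002. Friction 1.5 N; stays where it is left. Its nose meets the disc 4 mm from fully back and stops there unless the slot is in line; the round nose centres the disc if the slot is within about 3 mm.
- bar_knob (a point): Centre of the black push knob at the rear (-x) end of the lock bar (an 8 mm rod in two eyes on the housing, tops at z = 194 mm): a button 22 mm across, 16 mm long along x, at z = 185 mm and x = -68 mm in the vise's frame when fully back. Push its flat rear face, 8 mm behind this point, towards +x. The shaft's top is 24 mm below this point; above is clear.
- bar_nose (a point): Rounded tip of the lock bar, which goes through the slot; at x = 34 mm, z = 185 mm in the vise's frame when the bar is fully back.
- spool_a: Bystander: thread spool, 30 mm across, 28 mm tall, standing loose beside the vise. Origin under its centre.
- spool_b: Bystander: thread spool, 30 mm across, 28 mm tall, standing loose beyond the vise's crank end. Origin under its centre.
- resin_bottle: Bystander: small black bottle, 34 mm across, 78 mm tall, standing loose beside the vise. Origin under its centre.
- tray: Bystander: red bench tray full of thread spools, 230 x 320 mm (x, y), 35 mm tall, fixed to the table at the robot's left. Origin under its centre.

How it is judged:
By the outcome, as a careful person would: the job done as asked, in the order asked, and still so for the second after the job is handed in, with the robot touching nothing.
It also fails if it takes over 46 s, if anything falls off the work surface, if the arm or the gripper's body presses on something with over 40 N, if the wrist force passes 120 N, or if a joint passes its speed limit or range.

## Working session

There is one attempt and no reset: what is moved stays moved. The work goes in short steps, Python scripts to look and compute and a tool call to move; the robot and the scene stay as the last step left them, time stands still between calls to the robot, and variables do not carry over. Pictures are saved under pics/ and viewed, and the job is handed in when it is done.

Besides the shell and the picture viewer there is one more tool, called after "Request:" as a command line: name --argument value ..., lists and objects as JSON in quotes. apply_moves: Moves the arm, as the interface text tells. Its arguments: {"type":"object","properties":{"steps":{"type":"array"}},"required":["steps"]}

```bash
mkdir -p pics; ls; cat > h.py <<'E'
from bench import telemetry, get_image, workorder, nets, arm
import numpy as np, cv2
from scipy.spatial.transform import Rotation as R
E
python3 - <<'E'
from h import *
s=telemetry.read_state(); print(s)
for n in ["scene","side"]:
    p=get_image(n); cv2.imwrite(f"pics/{n}0.png",p["frame"]); print(n,p["origin"],p["orientation"],p["fx"])
    for l in ["vise","base_corner","slot","crank_knob","bar_knob","bar_nose","spool_a","resin_bottle","tray"]:
        r=nets.pinpoint(p,l); print(l,[(np.round(q["xyz"]).tolist(),round(q["confidence"],2)) for q in r[:3]])
print(telemetry.read_state()["clock"])
E
```

```text
pics
{'clock': 0.0, 'joints': array([-8.77383843e-01,  3.85595352e-01,  6.61843916e-03, -5.34861215e-04,
       -1.19400682e+00, -2.58595884e-01]), 'joint_vel': array([ 9.05627577e-05,  9.08878612e-04, -7.68263057e-04, -1.40235112e-03,
        1.10214903e-04,  1.42967388e-03]), 'joint_efforts': array([ 5.68900177e-04, -3.92290306e+01,  1.88404673e+01,  4.18620855e+00,
       -4.55942049e-03,  8.69607618e-06]), 'position': array([ 263.07290244, -566.33886097,  252.18990558]), 'ee_rot': array([ 5.38021460e-01,  8.42930395e-01,  5.69773040e-04, -9.66089943e-04]), 'contact_force': array([1.2228297 , 0.81536539, 0.7461685 ]), 'wrist_torque': array([-0.03285027,  0.00383016, -0.0244866 ]), 'gripper_width': 85.12441188232172}
scene [ 980.67586967 -349.16431713  932.37196046] [ 0.88007064  0.33817519 -0.11337824 -0.31346226] 592.2141304569919
vise [([541.0, -119.0, 1.0], 0.66)]
base_corner [([439.0, -144.0, -0.0], 0.97)]
slot [([592.0, -108.0, 169.0], 0.8)]
crank_knob [([629.0, -132.0, 203.0], 0.62)]
bar_knob [([480.0, -88.0, 188.0], 0.88)]
bar_nose [([574.0, -132.0, 185.0], 0.57)]
spool_a [([540.0, -121.0, 3.0], 0.71), ([588.0, -24.0, -1.0], 0.67), ([590.0, -110.0, 168.0], 0.46)]
resin_bottle [([500.0, -210.0, -3.0], 0.96)]
tray [([530.0, 484.0, 2.0], 0.57)]
side [101.4823843  698.28950099 956.46675464] [-0.31881855  0.87879867 -0.33081199  0.12896144] 514.4054375195205
vise [([543.0, -119.0, 0.0], 0.86)]
base_corner [([440.0, -143.0, 2.0], 0.84), ([594.0, -108.0, 165.0], 0.29)]
slot [([589.0, -107.0, 168.0], 0.79)]
crank_knob [([629.0, -135.0, 199.0], 0.69)]
bar_knob [([477.0, -87.0, 183.0], 0.59)]
bar_nose [([571.0, -133.0, 187.0], 0.64)]
spool_a [([588.0, -26.0, 1.0], 0.52), ([664.0, -170.0, 3.0], 0.47)]
resin_bottle [([500.0, -213.0, -1.0], 0.71)]
tray [([535.0, 486.0, 2.0], 0.85)]
1.0
```

View pics/scene0.png

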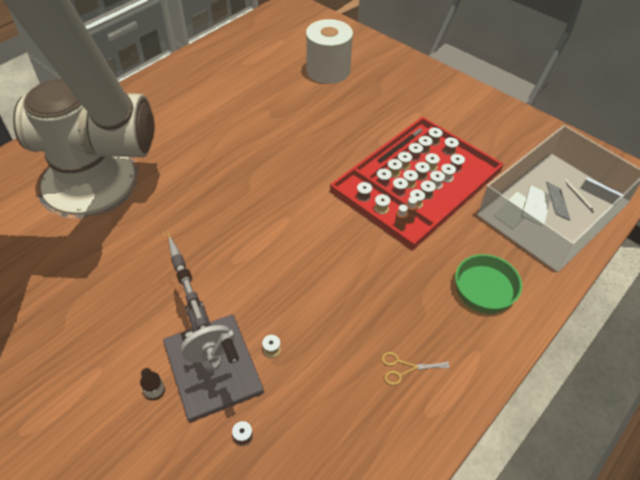

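View pics/side0.png

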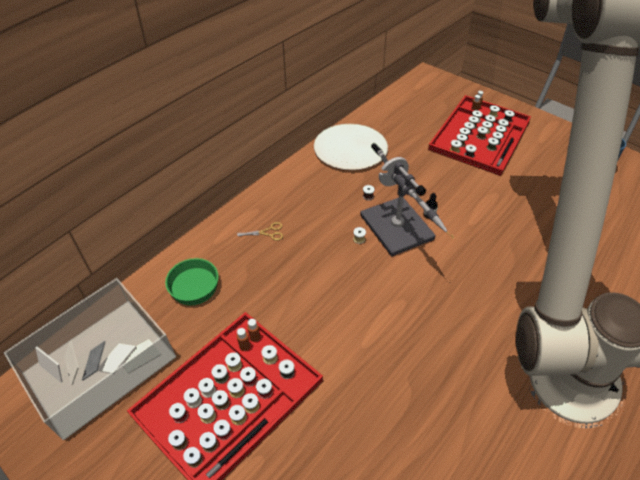

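```bash
python3 - <<'E'
from h import *
# fit vise yaw from points
names=["o","bc","bk","bn"]
V=np.array([[0,0,0],[-80,-65,0],[-67,0,185],[35,0,185]],float)
W=np.array([[542,-119,0],[439.5,-143.5,0],[478.5,-87.5,185],[572.5,-132.5,185]],float)
from scipy.optimize import least_squares
def f(p):
    r=R.from_euler('z',p[2]).apply(V)+[p[0],p[1],0]; return (r-W)[:,:2].ravel()
o=least_squares(f,[542,-119,-.4]); print(o.x,o.fun)
x,y,a=o.x
Ri=R.from_euler('z',-a)
for n,w in dict(slot=[590.5,-107.5,168.5],ck=[629,-133.5,201],spoola=[588,-25,0],spoolb=[664,-170,0],bottle=[500,-211,0]).items():
    v=Ri.apply(np.array(w)-[x,y,0]); print(n,v, np.arctan2(-v[1],v[2]-155))
E
```

```text
[ 5.40376683e+02 -1.17815834e+02 -4.38968890e-01] [-1.62331654  1.18416604  0.83604154  0.847299    1.22892848 -1.84040918
 -0.44165349 -0.19105585]
slot [ 40.98684875  30.64052089 168.5       ] -1.1557927177276928
ck [ 86.88684294  23.46831528 201.        ] -0.4717590119058245
spoola [  3.66084978 104.2562108    0.        ] -2.5494793362460237
spoolb [134.0812374    5.30408857   0.        ] -3.1073860751457154
bottle [   3.05527619 -101.50975646    0.        ] 2.5617793442585093
```

The networks agree with each other and with the stated geometry. The vise is at about (540, -118) with yaw -0.44, and the head is at about -1.16 rad. In the scene picture the disc is near px (208,345) and the crank knob near (231,349). The bottle is at (151,384) and the spools at (271,344) and (241,432).

```bash
cat >> h.py <<'E'
VP=np.array([540.4,-117.8,0]); YAW=-0.439
def v2w(v): return R.from_euler('z',YAW).apply(np.array(v,float))+VP
def w2v(w): return R.from_euler('z',-YAW).apply(np.array(w,float)-VP)
def plan(tip_v, s=None):
    """cm shift in tool axes to bring fingertip to vise-frame point; turn to tool x = vise -x, down"""
    s=s or telemetry.read_state()
    q=R.from_quat(s["ee_rot"]); 
    tcp=v2w(tip_v)+[0,0,arm.nose_length]
    d=q.inv().apply(tcp-s["position"])/10
    xv=-R.from_euler('z',YAW).apply([1,0,0]); z=np.array([0,0,-1.]); T=R.from_matrix(np.c_[xv,np.cross(z,xv),z])
    print("tip now (vise)",np.round(w2v(s["position"]-np.array([0,0,arm.nose_length])),1),"shift cm",np.round(d,2),"rot",np.round((q.inv()*T).as_rotvec(),3),"F",np.round(s["contact_force"],2),"t",s["clock"])
E
python3 - <<'E'
from h import *
print(arm.nose_length,[a for a in dir(arm) if a[0]!='_'])
plan([91,68,260]); plan([91,68,182])
E
```

```text
22.0 ['IKError', 'nose_length']
tip now (vise) [ -60.  -524.2  231.3] shift cm [26.44 55.1  -2.87] rot [-0.     0.    -0.697] F [-0.24 -0.6  -0.12] t 1.0
tip now (vise) [ -60.  -524.2  231.3] shift cm [26.44 55.1   4.93] rot [-0.     0.    -0.697] F [-0.24 -0.6  -0.12] t 1.0
```

Request:
apply_moves --steps '[{"hand":0,"xyz":[0,0,-4],"delta_rot":[0,0,-0.06]},{"hand":0,"xyz":[1.7,3.6,-4],"delta_rot":[0,0,-0.12]},{"hand":0,"xyz":[3.4,7.2,-4],"delta_rot":[0,0,-0.2]},{"hand":0,"xyz":[5.1,10.8,-4],"delta_rot":[0,0,-0.28]},{"hand":0,"xyz":[6.8,14.4,-4],"delta_rot":[0,0,-0.36]},{"hand":0,"xyz":[8.5,18,-4],"delta_rot":[0,0,-0.44]},{"hand":0,"xyz":[10.2,21.6,-4],"delta_rot":[0,0,-0.52]},{"hand":0,"xyz":[11.9,25.2,-4],"delta_rot":[0,0,-0.6]},{"hand":0,"xyz":[13.6,28.8,-4],"delta_rot":[0,0,-0.697]},{"hand":0,"xyz":[15.3,32.4,-4],"delta_rot":[0,0,-0.697]},{"hand":0,"xyz":[17,36,-4],"delta_rot":[0,0,-0.697]},{"hand":0,"xyz":[17,36,-4],"delta_rot":[0,0,-0.697]}]'

```text
clock: 2.0
position: [521.9, -256.6, 293.0]
ee_rot: [0.215, 0.977, 0.0, 0.001]
contact_force: [-0.5, -0.9, 0.0]
gripper_width: -0.5
```

```bash
python3 - <<'E'
from h import *
plan([91,68,260]); print(telemetry.read_state()["gripper_width"])
E
```

```text
tip now (vise) [  42.2 -133.5  271. ] shift cm [-5.   20.11  1.13] rot [0.001 0.001 0.006] F [-0.51 -0.93  0.  ] t 2.0
-0.49435326375785527
```

Request:
apply_moves --steps '[{"hand":0,"xyz":[-1,4,0],"delta_rot":[0,0,0.006]},{"hand":0,"xyz":[-2,8,0],"delta_rot":[0,0,0.006]},{"hand":0,"xyz":[-3,12,0],"delta_rot":[0,0,0.006]},{"hand":0,"xyz":[-4,16,0],"delta_rot":[0,0,0.006]},{"hand":0,"xyz":[-5,20,0],"delta_rot":[0,0,0.006]},{"hand":0,"xyz":[-5,20.1,0],"delta_rot":[0,0,0.006]},{"hand":0,"xyz":[-5,20.1,0],"delta_rot":[0,0,0.006]}]'

```text
clock: 2.58
position: [649.8, -98.4, 292.2]
ee_rot: [0.219, 0.976, -0.0, -0.001]
contact_force: [0.5, 0.2, -1.0]
gripper_width: 0.2
```

```bash
python3 - <<'E'
from h import *
plan([91,68,182])
for n in ["scene","wrist","side"]:
    p=get_image(n); f=p["frame"]
    if n=="scene": f=cv2.resize(f[240:480,80:400],None,fx=2.5,fy=2.5)
    if n=="side": f=cv2.resize(f[80:320,260:580],None,fx=2.5,fy=2.5)
    cv2.imwrite(f"pics/{n}1.png",f)
    for l in ["slot","crank_knob","bar_nose","bar_knob","base_corner","vise"]:
        r=nets.pinpoint(p,l); print(n,l,[(np.round(w2v(q["xyz"]),1).tolist(),round(q["confidence"],2)) for q in r[:2]])
E
```

```text
tip now (vise) [ 90.8  64.1 270.2] shift cm [-0.03  0.39  8.82] rot [-0.001 -0.001 -0.003] F [ 0.53  0.21 -0.98] t 2.5833
scene slot [([40.6, 29.0, 168.4], 0.75)]
scene crank_knob [([90.3, 29.0, 200.9], 0.67)]
scene bar_nose [([33.8, 0.7, 185.2], 0.86)]
scene bar_knob [([-68.8, 0.1, 189.2], 0.88), ([1.5, -98.9, -1.9], 0.55)]
scene base_corner [([-80.8, -65.2, 1.6], 0.6)]
scene vise [([-2.9, -5.1, -1.3], 0.64), ([5.0, 106.7, -1.6], 0.17)]
wrist slot [([40.9, 29.5, 166.3], 0.6)]
wrist crank_knob [([42.3, 26.8, 166.3], 0.66), ([90.5, 24.2, 199.8], 0.61)]
wrist bar_nose [([3.3, -98.3, -0.3], 0.71), ([33.1, 5.3, 182.2], 0.63)]
wrist bar_knob [([-68.1, -1.5, 183.4], 0.65)]
wrist base_corner [([-77.1, -63.4, -1.4], 0.69), ([4.9, -97.3, -0.1], 0.41)]
wrist vise []
side slot [([42.9, 26.3, 167.4], 0.84)]
side crank_knob [([89.1, 21.3, 198.6], 0.87)]
side bar_nose [([35.6, -2.7, 185.5], 0.66)]
side bar_knob [([-73.0, -0.7, 182.8], 0.46), ([86.4, 21.2, 199.0], 0.21)]
side base_corner [([-75.3, -68.5, -1.1], 0.87)]
side vise [([2.6, 0.2, -1.9], 0.65)]
```

View pics/scene1.png

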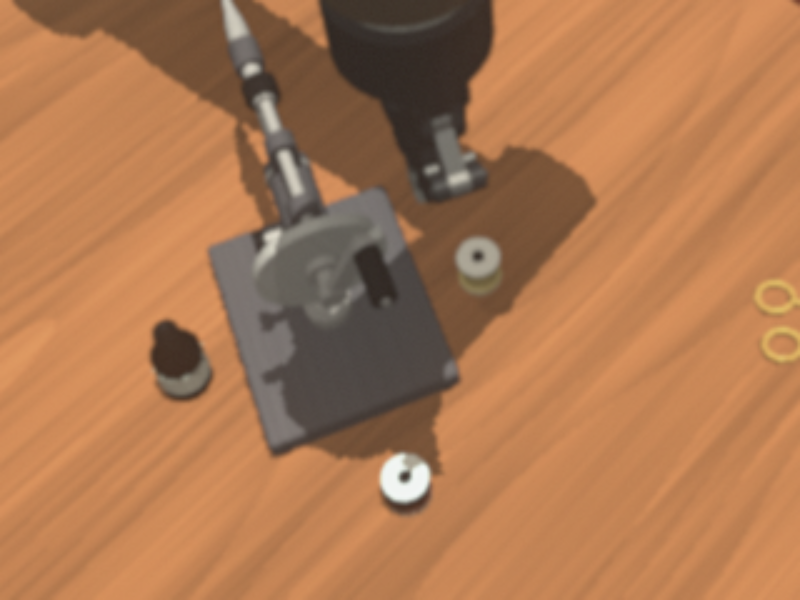

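View pics/wrist1.png

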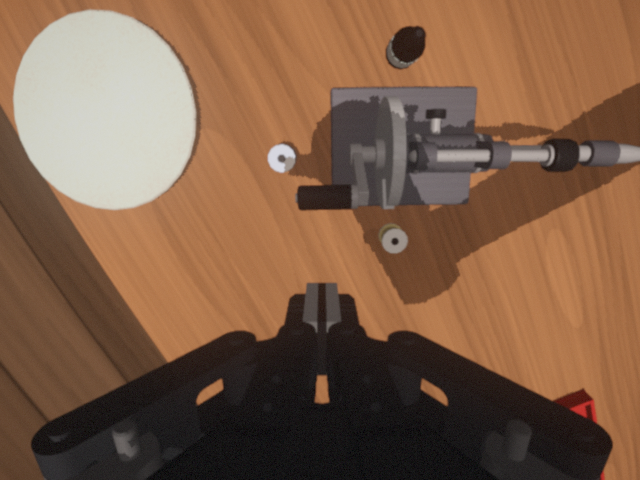

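View pics/side1.png

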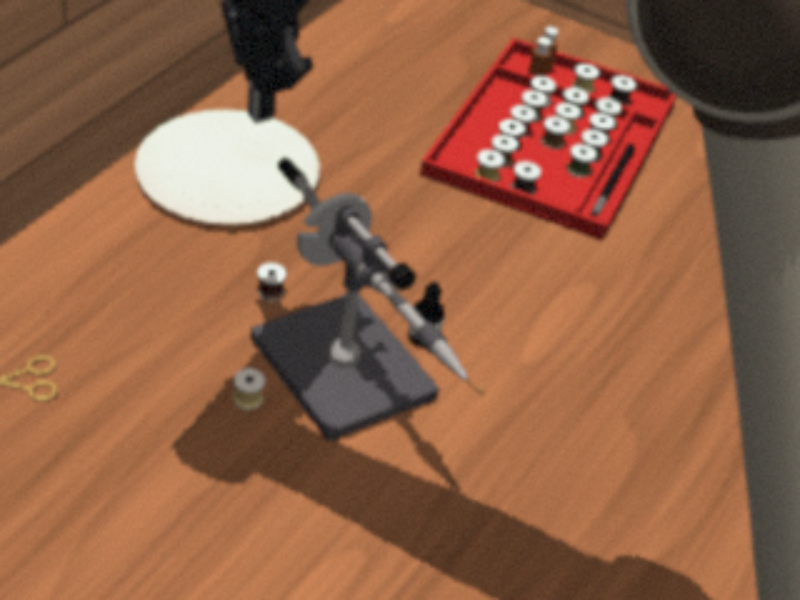

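Request:
apply_moves --steps '[{"hand":0,"xyz":[-0.3,0.2,3],"delta_rot":[0,0,0]},{"hand":0,"xyz":[-0.3,0.2,6],"delta_rot":[0,0,0]},{"hand":0,"xyz":[-0.3,0.2,8.6],"delta_rot":[0,0,0]},{"hand":0,"xyz":[-0.3,0.2,8.6],"delta_rot":[0,0,0]},{"hand":0,"xyz":[-0.3,0.2,8.6],"delta_rot":[0,0,0]}]'

```text
clock: 4.05
position: [652.0, -100.0, 206.3]
ee_rot: [0.221, 0.975, -0.001, -0.001]
contact_force: [0.6, -0.3, 0.7]
gripper_width: -0.2
```

```bash
python3 - <<'E'
from h import *
plan([94,40,184])
p=get_image("wrist"); cv2.imwrite("pics/wrist2.png",p["frame"])
E
```

```text
tip now (vise) [ 93.5  63.6 184.3] shift cm [-0.07 -2.36  0.03] rot [-0.002 -0.002 -0.006] F [ 0.58 -0.29  0.71] t 4.05
```

View pics/wrist2.png

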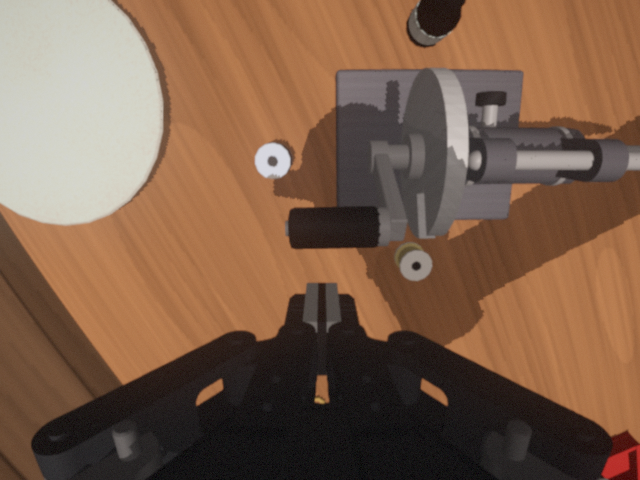

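The finger, with its tips at px (321,290), faces the middle of the knob at (288–380, 227) and is clear of the arm. Pushing now, stopping short of the target.

Request:
apply_moves --steps '[{"hand":0,"xyz":[0,-1,0],"delta_rot":[0,0,0]},{"hand":0,"xyz":[0,-1.8,0],"delta_rot":[0,0,0]},{"hand":0,"xyz":[0,-2.4,0],"delta_rot":[0,0,0]},{"hand":0,"xyz":[0,-3,0],"delta_rot":[0,0,0]},{"hand":0,"xyz":[0,-3.6,0],"delta_rot":[0,0,0]},{"hand":0,"xyz":[0,-4.2,0],"delta_rot":[0,0,0]},{"hand":0,"xyz":[0,-4.8,0],"delta_rot":[0,0,0]},{"hand":0,"xyz":[0,-5.4,0],"delta_rot":[0,0,0]},{"hand":0,"xyz":[0,-6,0],"delta_rot":[0,0,0]},{"hand":0,"xyz":[0,-6.5,0],"delta_rot":[0,0,0]},{"hand":0,"xyz":[0,-6.8,0],"delta_rot":[0,0,0]},{"hand":0,"xyz":[0,-6.8,0],"delta_rot":[0,0,0]}]'

```text
clock: 5.1
position: [622.5, -161.9, 207.2]
ee_rot: [0.221, 0.975, -0.0, -0.001]
contact_force: [0.6, -0.1, 0.6]
gripper_width: 0.0
```

```bash
cat >> h.py <<'E'
def look(k):
    plan([94,-13.2,184])
    for n in ["scene","wrist","side"]:
        p=get_image(n); f=p["frame"]; cv2.imwrite(f"pics/{n}{k}raw.png",f)
        if n=="scene": f=cv2.resize(f[300:440,120:280],None,fx=5,fy=5)[:600]
        if n=="side": f=cv2.resize(f[130:250,330:490],None,fx=5,fy=5,interpolation=cv2.INTER_CUBIC)
        cv2.imwrite(f"pics/{n}{k}.png",f[:600])
        for l in ["slot","crank_knob","bar_nose","bar_knob","base_corner"]:
            r=nets.pinpoint(p,l)
            for q in r[:2]:
                v=w2v(q["xyz"]); print(n,l,np.round(v,1),round(q["confidence"],2),"ang",round(float(np.arctan2(-v[1],v[2]-155)),3))
E
python3 -c "
from h import *
look(3)"
```

```text
tip now (vise) [ 93.   -5.  185.2] shift cm [-0.1  -0.82  0.12] rot [-0.001 -0.001 -0.007] F [ 0.59 -0.08  0.64] t 5.1
scene crank_knob [ 91.6 -21.2 200.8] 0.6 ang 0.433
scene bar_nose [  4.4 108.7  -2.7] 0.72 ang -2.538
wrist crank_knob [ 90.9 -25.1 198.3] 0.84 ang 0.525
wrist bar_nose [ 37.1  -0.2 184.9] 0.61 ang 0.005
wrist base_corner [-76.8 -66.5  -2.2] 0.84 ang 2.742
wrist base_corner [ 44.    5.5 182.4] 0.61 ang -0.199
side slot [ 41.7  10.1 186.6] 0.88 ang -0.308
side crank_knob [ 88.4 -24.3 197.4] 0.75 ang 0.521
side bar_nose [ 34.3   1.1 186.7] 0.66 ang -0.034
side bar_nose [129.3   4.7   3.9] 0.55 ang -3.111
side bar_knob [-73.4   0.  180.8] 0.55 ang -0.001
side base_corner [-76.5 -68.8  -1.5] 0.88 ang 2.727
```

View pics/wrist3.png

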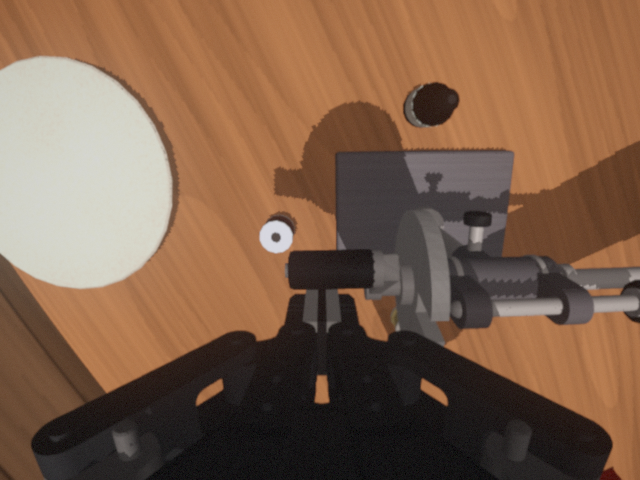

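View pics/side3.png

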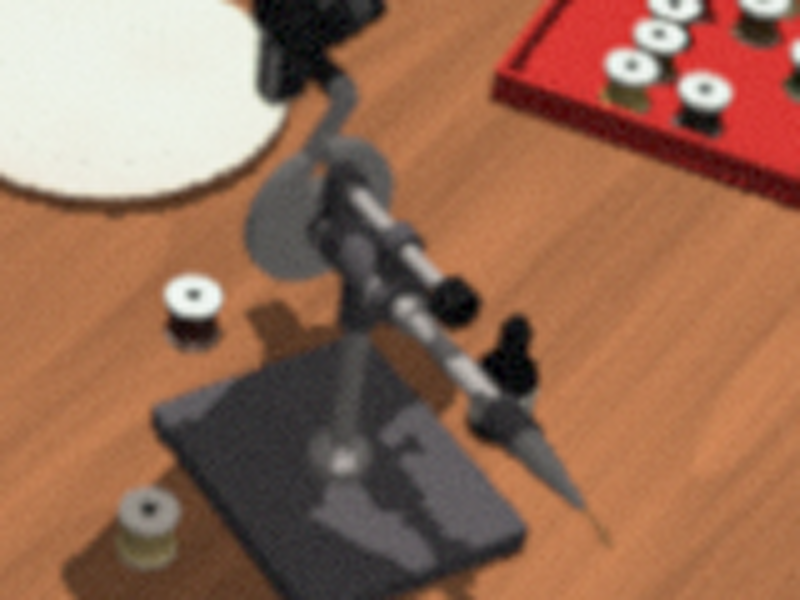

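View pics/scene3.png

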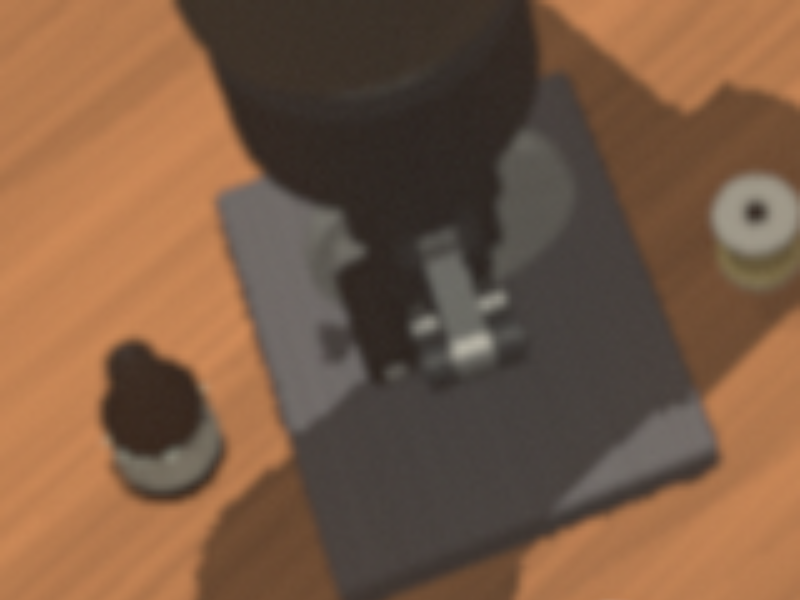

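Request:
apply_moves --steps '[{"hand":0,"xyz":[0,-0.2,0],"delta_rot":[0,0,0]},{"hand":0,"xyz":[0,-0.4,0],"delta_rot":[0,0,0]},{"hand":0,"xyz":[0,-0.6,0],"delta_rot":[0,0,0]},{"hand":0,"xyz":[0,-0.75,0],"delta_rot":[0,0,0]},{"hand":0,"xyz":[0,-0.75,0],"delta_rot":[0,0,0]},{"hand":0,"xyz":[0,-0.75,0],"delta_rot":[0,0,0]}]'

```text
clock: 6.5
position: [619.8, -168.2, 207.4]
ee_rot: [0.221, 0.975, -0.0, -0.0]
contact_force: [-0.3, 0.2, 0.1]
gripper_width: -0.2
```

```bash
python3 -c "
from h import *
look(4)
f=cv2.imread('pics/wrist4raw.png')[180:360,280:520]; cv2.imwrite('pics/w4z.png',cv2.resize(f,None,fx=3.3,fy=3.3,interpolation=cv2.INTER_CUBIC))"
```

```text
tip now (vise) [ 93.3 -11.9 185.4] shift cm [-0.07 -0.13  0.14] rot [-0.    -0.    -0.006] F [-0.25  0.18  0.15] t 6.5
scene slot [ 38.1   2.2 186.8] 0.93 ang -0.069
scene crank_knob [ 39.    3.5 187.2] 0.74 ang -0.109
scene crank_knob [ 90.  -28.2 194.8] 0.71 ang 0.617
scene base_corner [-78.6 -65.4   2.8] 0.94 ang 2.736
wrist slot [ 45.6  -1.3 184.7] 0.81 ang 0.045
wrist crank_knob [ 89.5 -28.6 190.7] 0.6 ang 0.675
wrist bar_nose [ 33.9   1.6 182. ] 0.97 ang -0.058
wrist base_corner [-78.6 -67.2  -0.4] 0.75 ang 2.734
side slot [ 38.9  -0.4 187.3] 0.95 ang 0.013
side crank_knob [ 87.  -31.3 192.3] 0.62 ang 0.698
side bar_nose [ 34.3   0.8 187.2] 0.54 ang -0.024
side bar_knob [-69.8  -0.8 182.5] 0.58 ang 0.03
side base_corner [-76.8 -68.7  -1.9] 0.95 ang 2.729
side base_corner [ 90.8 -32.  190.1] 0.23 ang 0.74
```

View pics/w4z.png

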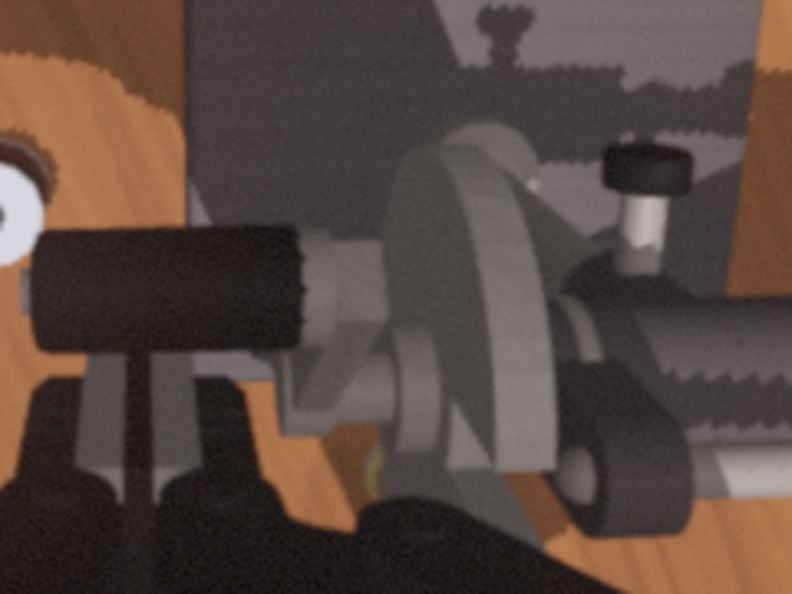

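View pics/side4.png

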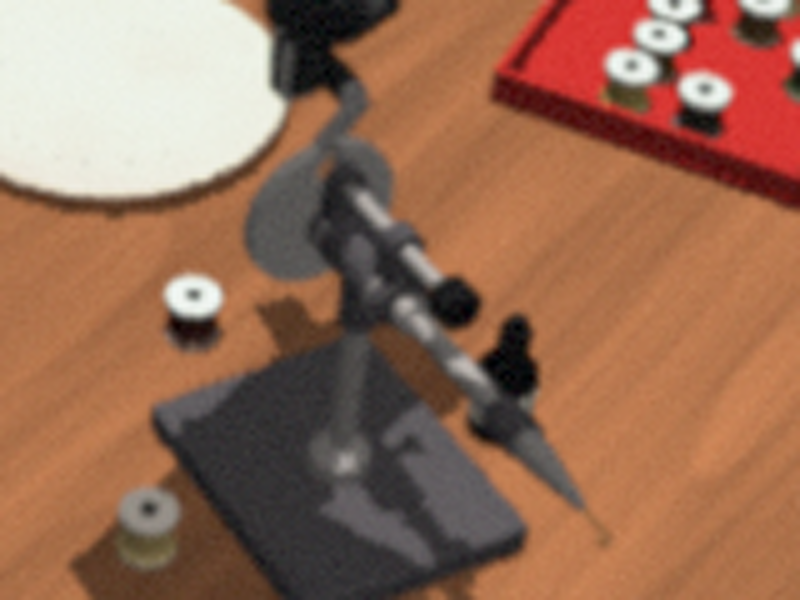

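```bash
cat >> h.py <<'E'
def proj(p,w):
    Rc=R.from_quat(p["orientation"]).inv(); c=Rc.apply(np.atleast_2d(w)-p["origin"])
    K=np.array([[p["fx"],0,p["cx"]],[0,p["fy"],p["cy"]],[0,0,1.]])
    return cv2.projectPoints(c.reshape(-1,1,3),np.zeros(3),np.zeros(3),K,np.array(p["distortion"]))[0][:,0]
E
python3 - <<'E'
from h import *
p=get_image("wrist"); f=p["frame"]
x0,y0,s=380,280,8
g=cv2.resize(f[y0:y0+75,x0:x0+100],None,fx=s,fy=s,interpolation=cv2.INTER_CUBIC)
def mark(v,c):
    for u in proj(p,v2w(v)): cv2.circle(g,tuple(int(round((a-b+.5)*s)) for a,b in zip(u,(x0,y0))),4,c,-1)
mark([[34,0,185]],(0,0,255))
mark([[-20+k,0,189] for k in range(0,50,6)],(0,0,255))
for a,c in ((-.1,(255,0,0)),(0,(0,255,0)),(.1,(0,255,255))):
    for side in(-6,6):
        for x in(38,46):
            for r in(39.5,30):
                y,z=side,r   # at angle 0; rot about +x by a
                yy=y*np.cos(a)-z*np.sin(a); zz=y*np.sin(a)+z*np.cos(a)
                mark([[x,yy,155+zz]],c)
cv2.imwrite("pics/m5.png",g)
E
```

```text
(no output)
```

View pics/m5.png

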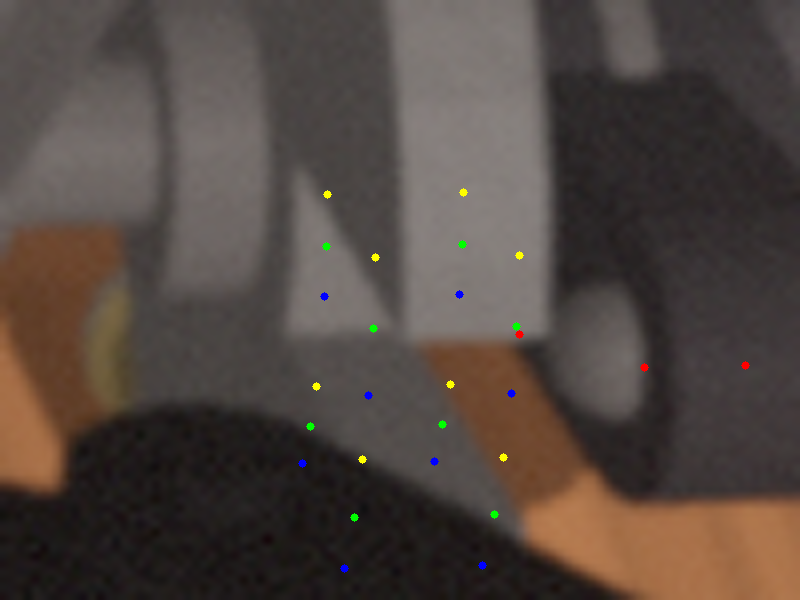

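The model overlay shows a constant offset of about 2 mm at both the nose and the rim edge. Relative to the nose, the slot edge at (405–550, 340) matches angle 0 within about 0.02 rad, so the slot is in line. Backing off along +y, then up and over to the rear of the bar.

Request:
apply_moves --steps '[{"hand":0,"xyz":[0,1,0],"delta_rot":[0,0,0]},{"hand":0,"xyz":[0,2.5,0],"delta_rot":[0,0,0]},{"hand":0,"xyz":[0,2.5,-3.5],"delta_rot":[0,0,0]},{"hand":0,"xyz":[0,2.5,-7.5],"delta_rot":[0,0,0]},{"hand":0,"xyz":[3.5,2.5,-8],"delta_rot":[0,0,0]},{"hand":0,"xyz":[7,2.3,-8],"delta_rot":[0,0,0]},{"hand":0,"xyz":[10.5,2,-8],"delta_rot":[0,0,0]},{"hand":0,"xyz":[14,1.6,-8],"delta_rot":[0,0,0]},{"hand":0,"xyz":[17.5,1.3,-8],"delta_rot":[0,0,0]},{"hand":0,"xyz":[20,1.2,-8],"delta_rot":[0,0,0]},{"hand":0,"xyz":[20.2,1.2,-8],"delta_rot":[0,0,0]},{"hand":0,"xyz":[20.2,1.2,-8],"delta_rot":[0,0,0]}]'

```text
clock: 8.45
position: [442.4, -68.9, 288.3]
ee_rot: [0.219, 0.976, 0.001, 0.001]
contact_force: [0.7, -0.1, 0.6]
gripper_width: -0.0
```

```bash
python3 -c "
from h import *
plan([-108,0,177])
look(6)
f=cv2.imread('pics/scene6raw.png')[300:440,120:280]; cv2.imwrite('pics/s6z.png',cv2.resize(f,None,fx=4.2,fy=4.2,interpolation=cv2.INTER_CUBIC))
"
```

```text
tip now (vise) [-109.5    2.6  266.3] shift cm [-0.13 -0.27  8.93] rot [ 0.001  0.002 -0.004] F [ 0.71 -0.14  0.59] t 8.45
tip now (vise) [-109.5    2.6  266.3] shift cm [-20.34  -1.52   8.27] rot [ 0.001  0.002 -0.004] F [ 0.71 -0.14  0.59] t 8.45
scene slot [ 39.3   1.3 186.4] 0.71 ang -0.042
scene crank_knob [ 89.3 -30.  192.8] 0.77 ang 0.671
scene crank_knob [-1.000e-01 -1.011e+02 -3.700e+00] 0.6 ang 2.574
scene bar_nose [ 38.2  -1.9 186.4] 0.75 ang 0.061
scene bar_knob [-67.4   1.6 188.9] 0.85 ang -0.048
scene base_corner [-79.5 -65.4   1.8] 0.88 ang 2.738
wrist slot [ 44.6  -0.6 186.5] 0.67 ang 0.019
wrist crank_knob [ 89.1 -30.5 194.4] 0.76 ang 0.659
wrist bar_knob [-67.6  -1.7 186.5] 0.88 ang 0.054
wrist base_corner [-74.3 -66.3  -1.1] 0.57 ang 2.74
side slot [ 43.5   2.3 186.7] 0.6 ang -0.073
side crank_knob [ 88.4 -28.4 192.8] 0.95 ang 0.645
side bar_nose [ 35.7  -1.4 183.9] 0.54 ang 0.047
side bar_knob [-71.3   0.3 181.7] 0.62 ang -0.012
side base_corner [-76.3 -68.2  -0.5] 0.65 ang 2.728
```

View pics/s6z.png

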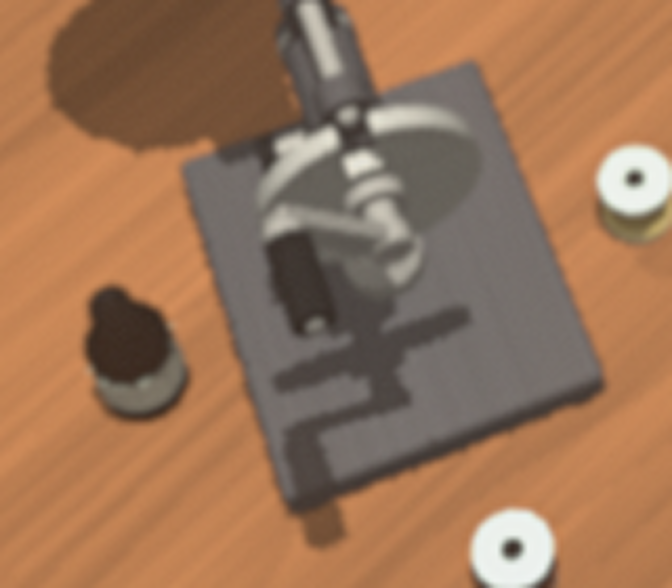

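View pics/wrist6.png

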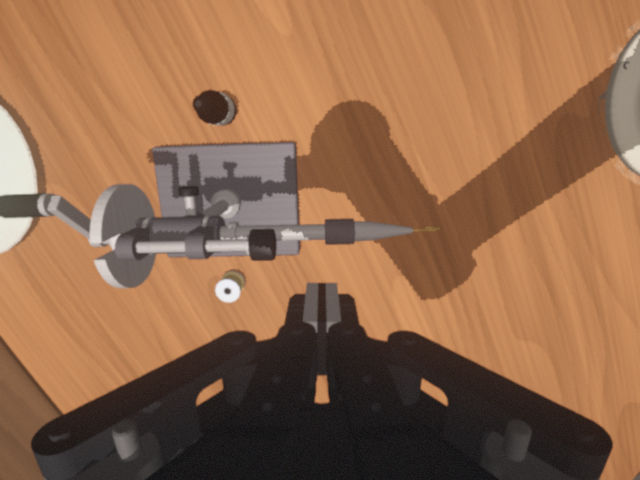

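Through the slot gap at (350,125) in the scene crop the bar nose appears centred. In the wrist view the nose (127,246) points into the slot at (97,248). Lowering behind the bar knob.

Request:
apply_moves --steps '[{"hand":0,"xyz":[0,-0.3,3],"delta_rot":[0,0,0]},{"hand":0,"xyz":[0,-0.3,6],"delta_rot":[0,0,0]},{"hand":0,"xyz":[0,-0.3,8],"delta_rot":[0,0,0]},{"hand":0,"xyz":[0,-0.3,8.9],"delta_rot":[0,0,0]},{"hand":0,"xyz":[0,-0.3,8.9],"delta_rot":[0,0,0]},{"hand":0,"xyz":[0,-0.3,8.9],"delta_rot":[0,0,0]}]'

```text
clock: 9.85
position: [442.1, -72.9, 198.9]
ee_rot: [0.22, 0.975, -0.0, 0.0]
contact_force: [0.2, -1.2, 0.2]
gripper_width: -0.3
```

```bash
python3 -c "
from h import *
plan([-60,0,177])
p=get_image('wrist');cv2.imwrite('pics/w7.png',p['frame'])
p=get_image('scene')['frame'][200:380,120:280];cv2.imwrite('pics/s7.png',cv2.resize(p,None,fx=3.3,fy=3.3,interpolation=cv2.INTER_CUBIC))
"
```

```text
tip now (vise) [-108.1   -1.1  176.9] shift cm [-4.8   0.14 -0.  ] rot [-0.     0.001 -0.005] F [ 0.16 -1.17  0.2 ] t 9.85
```

View pics/w7.png

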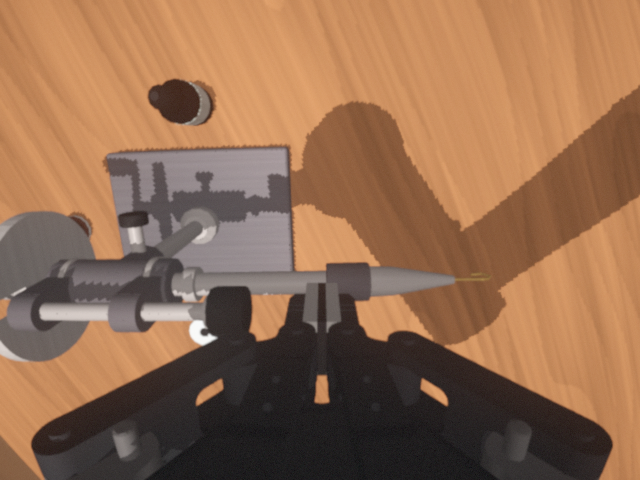

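View pics/s7.png

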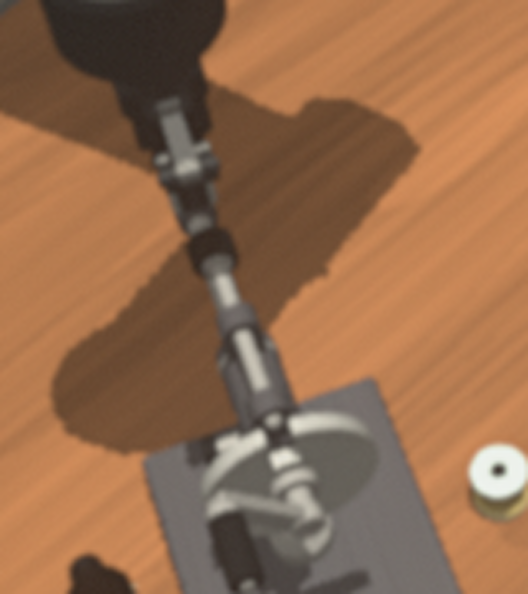

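The finger pads are level with the bar knob (228,312) in the wrist view and behind it. Pushing forward slowly.

Request:
apply_moves --steps '[{"hand":0,"xyz":[-0.5,0.1,0],"delta_rot":[0,0,0]},{"hand":0,"xyz":[-1,0.1,0],"delta_rot":[0,0,0]},{"hand":0,"xyz":[-1.4,0.1,0],"delta_rot":[0,0,0]},{"hand":0,"xyz":[-1.8,0.1,0],"delta_rot":[0,0,0]},{"hand":0,"xyz":[-2.1,0.1,0],"delta_rot":[0,0,0]},{"hand":0,"xyz":[-2.4,0.1,0],"delta_rot":[0,0,0]},{"hand":0,"xyz":[-2.7,0.1,0],"delta_rot":[0,0,0]},{"hand":0,"xyz":[-2.7,0.1,0],"delta_rot":[0,0,0]}]'

```text
clock: 10.62
position: [466.7, -83.8, 198.2]
ee_rot: [0.221, 0.975, -0.0, -0.0]
contact_force: [-0.2, -1.1, -0.9]
gripper_width: -0.1
```

```bash
cat >> h.py <<'E'
def look2(k):
    plan([-60,0,177])
    for n in ["wrist","scene","side"]:
        p=get_image(n);f=p['frame']
        if n=="wrist": cv2.imwrite(f'pics/w{k}.png',f)
        if n=="side": cv2.imwrite(f"pics/d{k}.png",cv2.resize(f[130:250,330:490],None,fx=5,fy=5,interpolation=cv2.INTER_CUBIC))
        if n=="scene": cv2.imwrite(f'pics/s{k}.png',cv2.resize(f[270:390,150:270],None,fx=5,fy=5,interpolation=cv2.INTER_CUBIC))
        for l in ["bar_nose","bar_knob","base_corner","slot"]:
            for q in nets.pinpoint(p,l)[:1]: print(n,l,np.round(w2v(q["xyz"]),1),round(q["confidence"],2))
E
python3 -c "
from h import *
look2(8)"
```

```text
tip now (vise) [-81.1  -0.5 176.2] shift cm [-2.11  0.07 -0.08] rot [-0.     0.    -0.006] F [-0.19 -1.13 -0.93] t 10.6167
wrist bar_nose [ 45.2   4.9 184.4] 0.96
wrist bar_knob [-58.1  -1.6 182.3] 0.67
wrist base_corner [-76.6 -63.4   0.8] 0.89
wrist slot [ 45.7  -0.2 183.3] 0.95
scene bar_nose [ 45.3   0.9 183.1] 0.69
scene bar_knob [-58.3   0.2 186.8] 0.91
scene base_corner [-76.8 -64.4   1.1] 0.59
scene slot [ 37.1   0.3 188.3] 0.74
side bar_knob [-59.   -1.4 182.9] 0.51
side base_corner [ 3.800e+00 -1.048e+02  1.000e-01] 0.74
side slot [ 41.3   0.4 185.5] 0.94
```

View pics/w8.png

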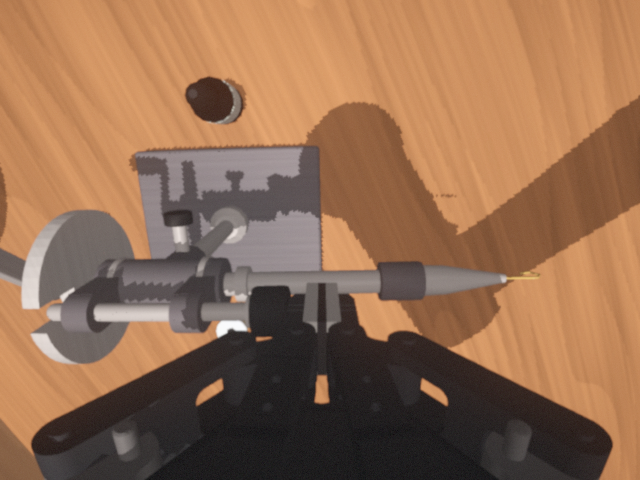

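View pics/s8.png

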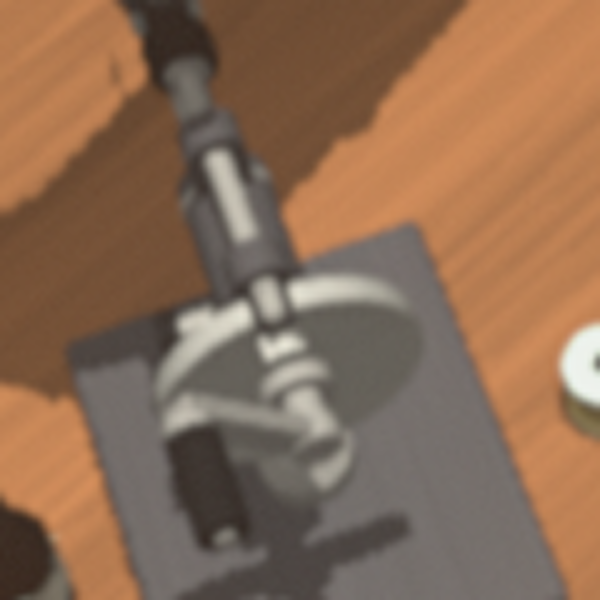

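The nose has entered the slot (the scene crop shows the bar through it at (268,300)). The knob centre is at x≈-58.5, so about 20.5 mm remains.

Request:
apply_moves --steps '[{"hand":0,"xyz":[-0.3,0,0],"delta_rot":[0,0,0]},{"hand":0,"xyz":[-0.6,0,0],"delta_rot":[0,0,0]},{"hand":0,"xyz":[-0.9,0,0],"delta_rot":[0,0,0]},{"hand":0,"xyz":[-1.2,0,0],"delta_rot":[0,0,0]},{"hand":0,"xyz":[-1.5,0,0],"delta_rot":[0,0,0]},{"hand":0,"xyz":[-1.7,0,0],"delta_rot":[0,0,0]},{"hand":0,"xyz":[-1.8,0,0],"delta_rot":[0,0,0]},{"hand":0,"xyz":[-1.8,0,0],"delta_rot":[0,0,0]}]'

```text
clock: 12.03
position: [482.9, -91.5, 198.3]
ee_rot: [0.221, 0.975, -0.0, 0.0]
contact_force: [0.4, -0.4, 0.3]
gripper_width: -0.3
```

```bash
python3 -c "
from h import *
look2(9)"
```

```text
tip now (vise) [-63.2  -0.6 176.3] shift cm [-0.32  0.06 -0.07] rot [ 0.     0.    -0.006] F [ 0.35 -0.38  0.29] t 12.0333
wrist bar_knob [-43.6   0.4 183.5] 0.94
wrist base_corner [-76.9 -64.4  -1.6] 0.65
wrist slot [ 48.4   0.5 186.2] 0.75
scene bar_nose [ 64.8  -0.3 183.1] 0.92
scene bar_knob [-39.1   2.3 187.1] 0.55
scene base_corner [-75.9 -66.5  -0.8] 0.93
scene slot [4.06e+01 1.00e-01 1.86e+02] 0.95
side bar_nose [ 61.   -0.4 185.3] 0.62
side bar_knob [-44.5   0.5 184.9] 0.45
side base_corner [-80.7 -66.4  -2.4] 0.72
side slot [ 41.2   0.7 186.6] 0.88
```

View pics/w9.png

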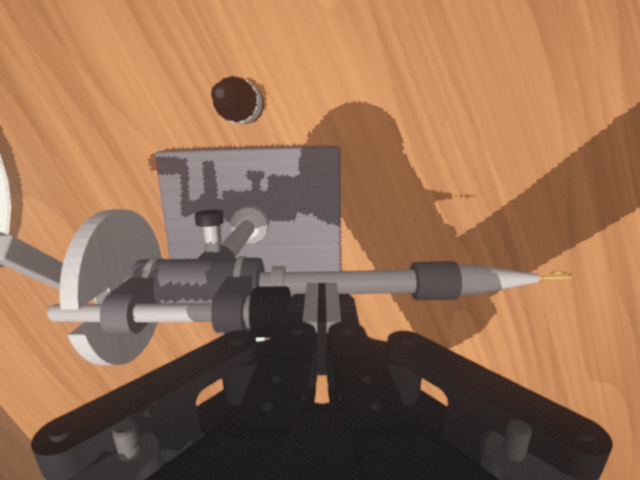

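View pics/d9.png

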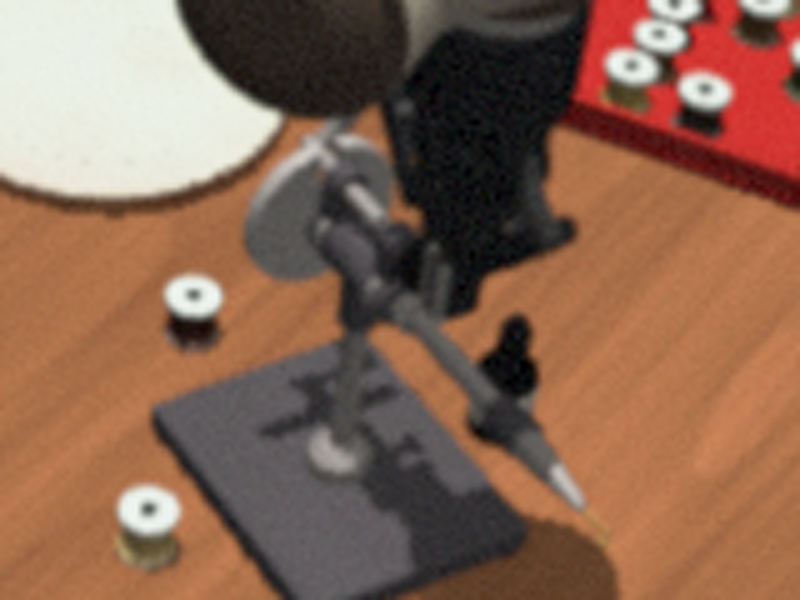

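Request:
apply_moves --steps '[{"hand":0,"xyz":[-0.1,0,0],"delta_rot":[0,0,0]},{"hand":0,"xyz":[-0.2,0,0],"delta_rot":[0,0,0]},{"hand":0,"xyz":[-0.2,0,0],"delta_rot":[0,0,0]}]'

```text
clock: 13.03
position: [484.3, -92.2, 198.3]
ee_rot: [0.221, 0.975, -0.0, -0.0]
contact_force: [-1.1, 0.1, 0.6]
gripper_width: -0.1
```

Request:
apply_moves --steps '[{"hand":0,"xyz":[-0.08,0,0],"delta_rot":[0,0,0]},{"hand":0,"xyz":[-0.08,0,0],"delta_rot":[0,0,0]}]'

```text
clock: 13.2
position: [485.0, -92.5, 198.2]
ee_rot: [0.221, 0.975, -0.0, -0.0]
contact_force: [-2.2, 0.3, 1.1]
gripper_width: 0.0
```

```bash
python3 -c "
from h import *
s=telemetry.read_state();print(R.from_euler('z',-YAW).apply(s['contact_force']),s['wrist_torque'])
look2(10)
f=cv2.imread('pics/w10.png')[260:350,30:350];cv2.imwrite('pics/w10z.png',cv2.resize(f,None,fx=2.5,fy=2.5,interpolation=cv2.INTER_CUBIC))"
```

```text
[-2.1208941  -0.63991101  1.09751274] [ 0.2623098   0.30177908 -0.05461694]
tip now (vise) [-60.8  -0.7 176.2] shift cm [-0.08  0.07 -0.08] rot [-0.    -0.    -0.006] F [-2.19  0.32  1.1 ] t 13.2
wrist bar_nose [ 65.4   3.7 183.3] 0.76
wrist bar_knob [-39.6   2.9 184.8] 0.94
wrist base_corner [-78.  -66.3  -2.2] 0.63
scene bar_nose [ 64.8   0.6 186.8] 0.8
scene bar_knob [-39.5   1.6 188.5] 0.72
scene base_corner [-78.9 -65.    3.6] 0.59
scene slot [ 40.5   2.8 184.3] 0.89
side bar_nose [ 64.1  -4.5 187.1] 0.59
side bar_knob [-40.2  -1.4 181.6] 0.48
side base_corner [-78.  -66.7   1.1] 0.94
side slot [ 42.7  -0.4 184.7] 0.83
```

View pics/w10z.png

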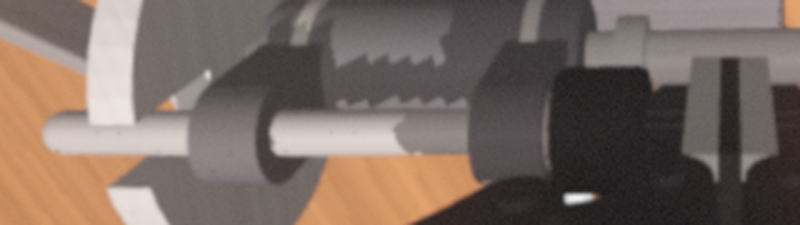

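Request:
apply_moves --steps '[{"hand":0,"xyz":[-0.05,0,0],"delta_rot":[0,0,0]},{"hand":0,"xyz":[-0.05,0,0],"delta_rot":[0,0,0]}]'

```text
clock: 14.12
position: [485.5, -92.8, 198.3]
ee_rot: [0.221, 0.975, -0.0, -0.0]
contact_force: [-0.6, 1.0, 0.2]
gripper_width: -0.1
```

Request:
apply_moves --steps '[{"hand":0,"xyz":[-0.04,0,0],"delta_rot":[0,0,0]},{"hand":0,"xyz":[-0.04,0,0],"delta_rot":[0,0,0]}]'

```text
clock: 14.28
position: [485.9, -92.9, 198.3]
ee_rot: [0.221, 0.975, -0.0, -0.0]
contact_force: [-0.3, 1.8, 0.3]
gripper_width: 0.1
```

```bash
python3 -c "
from h import *
s=telemetry.read_state();print(R.from_euler('z',-YAW).apply(s['contact_force']),s['wrist_torque'])
look2(11)
f=cv2.imread('pics/w11.png')[260:350,30:350];cv2.imwrite('pics/w11z.png',cv2.resize(f,None,fx=2.5,fy=2.5,interpolation=cv2.INTER_CUBIC))"
```

```text
[-1.0115916   1.53756497  0.32869647] [ 0.29188235  0.33198139 -0.01084043]
tip now (vise) [-59.9  -0.7 176.3] shift cm [ 0.01  0.07 -0.07] rot [-0.    -0.    -0.006] F [-0.26  1.82  0.33] t 14.2833
wrist bar_nose [ 69.    2.7 183.2] 0.64
wrist bar_knob [-40.2  -2.8 183.4] 0.97
wrist base_corner [-77.8 -66.3   1.1] 0.69
wrist slot [ 46.6  -1.8 183.9] 0.81
scene bar_nose [ 68.5   1.  185.9] 0.91
scene bar_knob [-38.1  -3.  187.3] 0.89
scene base_corner [-76.7 -66.2   3.7] 0.67
scene slot [ 43.2   4.2 189.3] 0.77
side bar_nose [ 64.5  -2.3 189.2] 0.67
side bar_knob [-39.9  -0.6 183.5] 0.52
side base_corner [-77.5 -68.9   0.1] 0.96
side slot [ 41.7   3.8 183.4] 0.7
```

View pics/w11z.png

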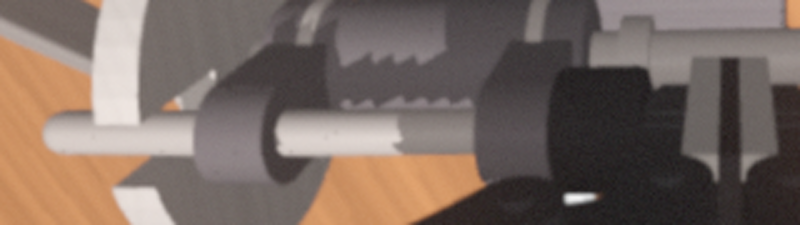

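The sliver between eye and knob at (548,130) has almost closed, but there is no stop force yet. Continuing in small steps.

Request:
apply_moves --steps '[{"hand":0,"xyz":[-0.04,0,0],"delta_rot":[0,0,0]},{"hand":0,"xyz":[-0.04,0,0],"delta_rot":[0,0,0]}]'

```text
clock: 15.2
position: [486.0, -93.0, 198.3]
ee_rot: [0.221, 0.975, 0.0, -0.0]
contact_force: [-2.0, 1.6, 0.8]
gripper_width: -0.3
```

```bash
cat >>h.py <<'E'
def ft():
    s=telemetry.read_state();i=R.from_euler('z',-YAW);print(i.apply(s['contact_force']).round(2),i.apply(s['wrist_torque']).round(3),w2v(s['position']).round(2),s['clock'])
E
python3 -c "
from h import *
ft()"
```

```text
[-2.51  0.61  0.77] [0.179 0.617 0.025] [-59.75  -0.68 198.29] 15.2
```

Request:
apply_moves --steps '[{"hand":0,"xyz":[-0.04,0,0],"delta_rot":[0,0,0]},{"hand":0,"xyz":[-0.04,0,0],"delta_rot":[0,0,0]}]'

```text
clock: 15.37
position: [486.1, -93.1, 198.2]
ee_rot: [0.221, 0.975, 0.0, -0.001]
contact_force: [-2.8, 2.4, 2.1]
gripper_width: 0.2
```

```bash
python3 -c "
from h import *
ft()"
```

```text
[-3.59  1.01  2.12] [ 0.323  1.228 -0.009] [-59.66  -0.71 198.22] 15.3667
```

```bash
python3 -c "
from h import *
p=get_image('wrist');ft();f=p['frame'][260:350,30:350];cv2.imwrite('pics/w12z.png',cv2.resize(f,None,fx=2.5,fy=2.5,interpolation=cv2.INTER_CUBIC))"
```

```text
[-4.44  1.68  2.09] [0.355 1.138 0.051] [-59.66  -0.72 198.24] 15.4167
```

View pics/w12z.png

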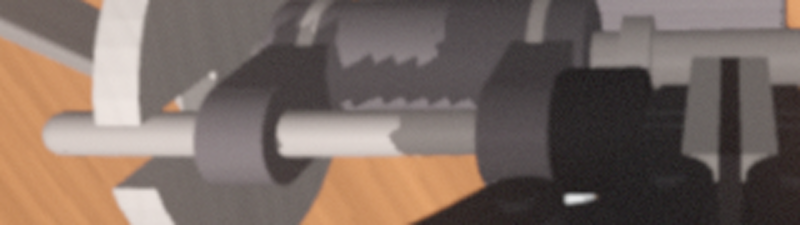

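Request:
apply_moves --steps '[{"hand":0,"xyz":[-0.03,0,0],"delta_rot":[0,0,0]},{"hand":0,"xyz":[-0.03,0,0],"delta_rot":[0,0,0]}]'

```text
clock: 15.58
position: [486.1, -93.1, 198.2]
ee_rot: [0.221, 0.975, 0.0, -0.001]
contact_force: [-4.5, 3.8, 2.2]
gripper_width: -0.1
```

```bash
python3 -c "
from h import *
ft()"
```

```text
[-5.73  1.55  2.23] [0.425 1.553 0.058] [-59.61  -0.74 198.18] 15.5833
```

The finger has stalled with about 6 N of push and the knob touches the eye, so the bar is home. Retracting straight back, then up and away.

Request:
apply_moves --steps '[{"hand":0,"xyz":[0.5,0,0],"delta_rot":[0,0,0]},{"hand":0,"xyz":[1.5,0,0],"delta_rot":[0,0,0]},{"hand":0,"xyz":[3,0,0],"delta_rot":[0,0,0]},{"hand":0,"xyz":[3.5,0,-3],"delta_rot":[0,0,0]},{"hand":0,"xyz":[3.5,0,-7],"delta_rot":[0,0,0]},{"hand":0,"xyz":[3.5,0,-10],"delta_rot":[0,0,0]},{"hand":0,"xyz":[6,-2,-11],"delta_rot":[0,0,0]},{"hand":0,"xyz":[8,-4,-11],"delta_rot":[0,0,0]},{"hand":0,"xyz":[8,-4,-11],"delta_rot":[0,0,0]},{"hand":0,"xyz":[8,-4,-11],"delta_rot":[0,0,0]}]'

```text
clock: 16.42
position: [396.5, -95.4, 309.1]
ee_rot: [0.221, 0.975, 0.0, 0.002]
contact_force: [0.1, 0.3, -0.2]
gripper_width: 0.3
```

```bash
python3 - <<'E'
from h import *
look2(13); ft()
for n in ("scene","side"):
    p=get_image(n)
    for l in ["spool_a","resin_bottle","vise"]: print(n,l,[np.round(q["xyz"]).tolist() for q in nets.pinpoint(p,l)[:3]])
E
```

```text
tip now (vise) [-139.8  -40.9  287.1] shift cm [-7.92  4.12 11.04] rot [ 0.002  0.003 -0.006] F [ 0.14  0.3  -0.2 ] t 16.4167
wrist bar_nose [ 64.6   2.7 181.9] 0.98
wrist bar_knob [-39.4   2.5 181.9] 0.7
wrist base_corner [-76.4 -68.7  -1.9] 0.67
wrist slot [ 45.5   0.2 182.8] 0.77
scene bar_nose [ 63.2   2.5 186.6] 0.55
scene bar_knob [-34.5   0.9 188.1] 0.86
scene base_corner [-78.2 -67.8   3.4] 0.66
scene slot [ 41.4  -0.2 187.4] 0.79
side bar_nose [ 65.1  -1.7 185.6] 0.61
side bar_knob [-44.3   1.4 180.3] 0.64
side base_corner [-76.6 -69.6  -2. ] 0.92
side slot [ 45.7   4.2 185.8] 0.77
[-0.12 -0.58 -0.17] [-0.014 -0.011 -0.02 ] [-139.03  -40.16  308.28] 17.1667
scene spool_a [[668.0, -166.0, 2.0], [588.0, -23.0, -2.0]]
scene resin_bottle [[496.0, -209.0, -2.0], [598.0, -145.0, 185.0]]
scene vise [[540.0, -119.0, 1.0]]
side spool_a [[590.0, -22.0, -2.0], [665.0, -168.0, 4.0], [499.0, -214.0, -0.0]]
side resin_bottle [[500.0, -209.0, -2.0]]
side vise [[544.0, -120.0, -2.0], [506.0, -101.0, 182.0]]
```

View pics/w13.png

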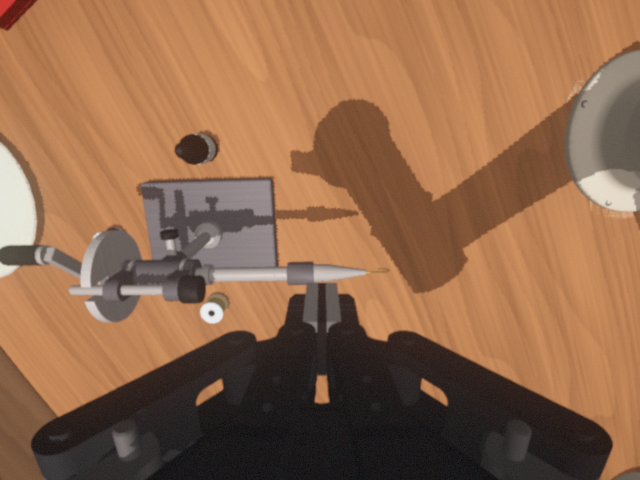

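View pics/s13.png

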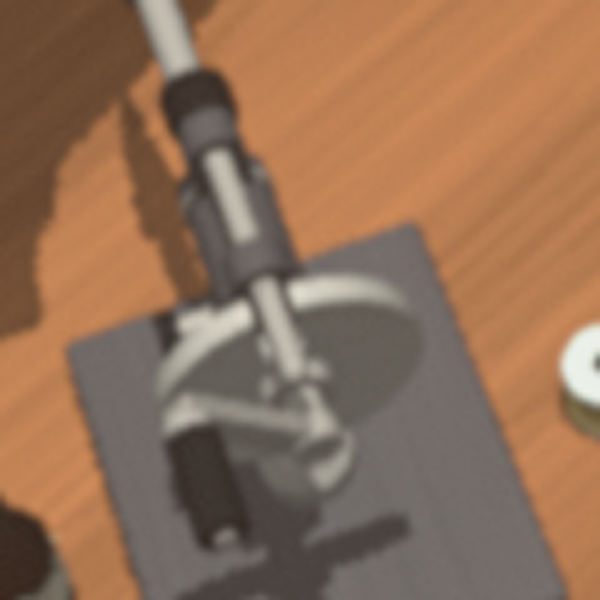

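View pics/d13.png

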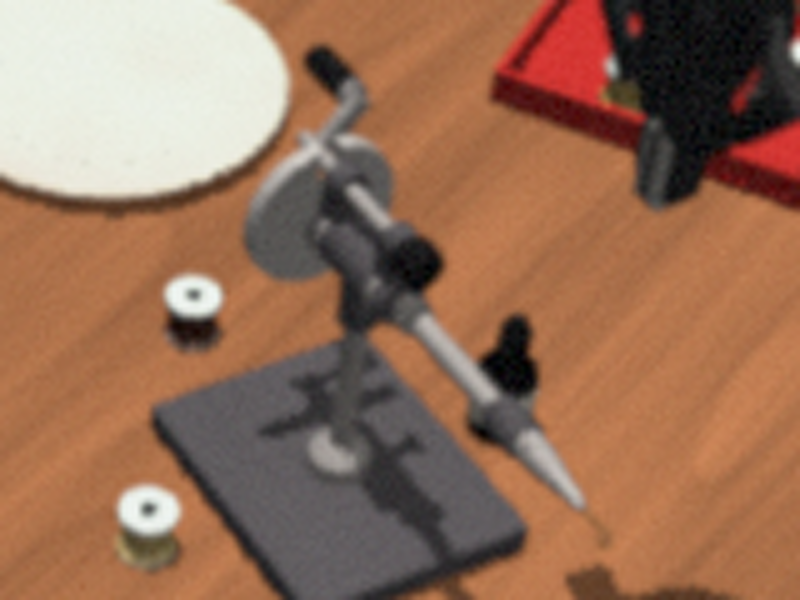

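The bar runs through the slot with its knob against the eye (side crop (415,258)). The pedestal corners at (525,535) and (155,415), the spools and the bottle are at the same pixels as before the push. Handing in.

```bash
python3 -c "
from h import *
print(workorder.job_done())"
```

```text
the job is handed in; nothing more can be done
None
```

The vise is locked for tying and the job is handed in. I pushed the crank round with the closed fingers until the slot was in line. I then pushed the bar by its knob through the slot until it stopped against the rear guide eye, and backed the arm clear. The robot's clock read about 17 s.

**Slot:** before I pushed the bar, the picture showed the slot in line to about 0.02 rad. The bar then went through without catching on the disc.

**Bar home:** the finger stopped moving at about 6 N of push. No gap shows between the knob and the eye. After I backed off, the wrist camera put the knob at x = -39 mm, where fully home is -38 mm. The scene and side cameras gave -34.5 and -44 mm, so they disagree with each other. I relied on the stall and the closed gap.

**Rest of the scene:** the vise base, both spools and the bottle are where they started, within the networks' accuracy of about 4 mm. The force reading was back to about zero when I handed in. No check failed outright.

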